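# Hang a swing-away footrest on a wheelchair frame and lock it

### The job

Hang the footrest on the wheelchair frame: lower its pivot peg into the collar on top of the front upright, with the footplate turned out to the side so that the lug drops through the collar's entry gap, then swing it inwards until the lug drops into the locking notch and the shoulder sits down on the collar. Go by feel and work gently, without forcing or wrenching it; then let go, and leave everything else on the bench where it is.

Things in the scene. Friction and masses are not known exactly. Their poses are not given: they have to be found in the camera images.
- grip (a point): The loose footrest hanger's aluminium head block, at its centre of grip on the peg axis; z up, x towards the leg. Block 28 mm (x) by 26 mm (y), from 26 mm below to 20 mm above this point; pinch it from above across its 26 mm. The 22 mm leg tube leaves its +x side, top 4 mm below this point, and bends down to the footplate.
- hanger: The whole footrest, standing on its black footplate; origin and axes as shoulder. 0.4 to 0.75 kg, centre of mass about 45 mm out along x. Footplate: 12 mm thick, from 22 to 162 mm along x and -51 to +75 mm along y, underside 210 mm below the origin, so it hangs 22 mm clear of the bench once locked.
- shoulder (a point): Centre of the underside of the footrest's shoulder disc (46 mm across), on the peg axis 32 mm straight below grip, same axes. It stands above socket by: 23 mm while the lug rides on the collar's top lip; 7 mm once the lug has fallen through the gap onto the ledge below the lip; 0 once the lug has dropped into the notch.
- lug (a point): The footrest's one lug, at its centre: 8 mm wide and tall, on the leg side (+x) of the pivot peg, out to 19 mm from the axis, 15 to 23 mm below the shoulder. The peg is 18 mm thick, round-nosed, and ends 65 mm below the shoulder.
- socket (a point): Centre of the top of the dark bayonet collar (48 mm across, bore 20.2 mm, 70 mm deep) on the frame's front upright, 232 mm up; z up, x to the chair's front. Nominally the lug enters with the footrest's x at yaw -0.85 rad from this x (clockwise from above) and locks at yaw 0, but the collar is set for the child's legs: both lie together, unmeasured, up to 0.65 rad to either side, to be felt (or seen).
- frame: A child's blue wheelchair side frame with the collar, fixed upright on a board; origin at bench height below socket, same axes; frame runs back along -x. In the collar: entry gap 10 mm wide, ledge 11 mm below the lip, notch 10.6 mm wide, 0.85 rad counter-clockwise from the gap; walls stop the lug just clockwise of the gap and just past the notch. Rigid: it gives only above 6 N m.
- wrench_grip (a point): A steel spanner lying on the bench (bystander): on its shaft.
- screwdriver_grip (a point): A screwdriver lying on the bench (bystander): its handle.
- castor: A castor wheel with fork lying on its side, wheel 100 mm across (bystander): under the wheel's hub.
- bearing: A steel bearing ring 42 mm across lying flat (bystander): centre of its underside.
- grease: A can 74 mm across, 85 mm tall (bystander): centre of its underside.
- push_grip: A black rubber push-handle grip, 110 mm long, lying on the bench (bystander): under its middle.
- tray: An open steel tray 160 x 110 x 35 mm with an axle bolt in it (bystander): centre of its underside.

How it is judged:
By the outcome, as a careful person would: the job done as asked, in the order asked, and still so for the second after the job is handed in, with the robot touching nothing.
It also fails if it takes over 67 s, if anything falls off the work surface, if the arm or the gripper's body presses on something with over 40 N, if the wrist force passes 120 N, or if a joint passes its speed limit or range.

### The arm

A 6-joint arm with a two-finger parallel gripper is mounted at the origin on the work surface. World frame = base frame: x ahead of the robot, y to its left, z up, the work surface at z = 0. Lengths are in m, angles in rad, forces in N, time in s.
With the tool pointing down it reaches from about 0.375 to 0.925 m from the base axis. Payload 5.7 kg.
Tool frame: the origin (TCP) lies on the centre line of the jaws, within the pads' length; the fingertips stand 22 mm ahead of it and the grasp point (between the pads) lies 3 mm ahead of it; z points along the fingers, y is the line along which they close (so a half turn about z gives the same grasp; the last joint's range is limited). The gripper opens to 85 mm and grips with 20 to 120 N. Pads are 22 mm wide; open, the fingers measure 114 mm over their backs; the gripper's body (76 mm by 85 mm) begins 54 mm behind the grasp point. The pads swing forward as they close: fully open they stand 13 mm farther back than shut.
Start: joints at [1.156, 0.359, 1.51, -0, 1.272, -0.115], TCP at [0.177, 0.573, 0.253] pointing down, gripper open.
Joint ranges: [-2.97, 2.97], [-1.01, 2.36], [0.21, 2.38], [-0.96, 4.11], [0.2, 2.71], [-2.98, 2.98]. Speed limits (rad/s): [2.39, 2.39, 3.14, 3.14, 3.14, 3.14].

### API

Orientations are given as a unit quaternion [w, x, y, z].
In Python, from plant import bot gives the robot as it stands.
- The arm moves only by the shell command python3 -m jog 'ROWS' [FORCE]. ROWS is JSON, a list of rows, each a list of 7 numbers: the turn, a rotation vector about the world's x, y, z in degrees, then the shift along the world's x, y, z in mm, then the opening, from -1 (shut) to 1 (fully open), so that 0 is half open. In form: [[ax, ay, az, dx, dy, dz, gripper], ...]. A call has 1 to 8 rows; each row is the pose to reach, as a shift and turn from the pose commanded when the call began; what a row does not reach only later rows make up. A row lasts 1/10 s, in which the tool goes at most 50 mm and 8.59 degrees, less where a joint would pass 70% of its speed; a pose out of reach is approached as far as the arm can. A call with a gripper value outside its range is refused whole. The fingers move at their own pace and stop on an object; FORCE is the grip in N (left out, the last holds). Time passes only in rows, so rows that repeat a pose let the fingers close. It gives the time, the measured TCP pose, the force, the opening and the grip force at its end, in the units of the state.
- bot.observe(): the state, without advancing time (a new reading comes with each control period).
- bot.camera(name): name is "scene" or "top"; returns the picture (400x640x3 uint8, blue, green, red); there is no depth.
- bot.camera_params(name): a dict with "mtx" (3x3 intrinsics, pixels), "camera_from_world" (4x4, takes a point from world to camera coordinates). Camera axes: x right, y down, z forward; pixel columns grow to the right and rows downward; lengths in m; the calibration is good to about 2 mm. A picture is of the moment at which its call begins. camera_params takes no time and is no camera call.
- bot.close_job(): hands the job in; it is judged then, once.
The state is a dict: "clock": time; "joint_pos": joint angles; "qd": joint speeds; "joint_efforts": joint torques, N m; "tcp_pos": TCP position; "tool_rot": TCP orientation; "ft_force": force on the tool from outside, world axes, zero at the start; "wrist_torque": the same for the moment, N m; "grip_width": finger opening in m; "finger_force": force on a finger pad.
Only numpy, scipy, OpenCV 4.12 (cv2) and the standard library are available. Lean on these libraries where they do the work, as an engineer would, in place of code of your own. Each camera call takes 0.05 s, during which the arm holds its last target. There are 200 camera calls.

## Working session

There is one attempt and no reset: what is moved stays moved. The work goes in short steps, Python scripts to look and compute and a shell command to move; the robot and the scene stay as the last step left them, time stands still between calls to the robot, and variables do not carry over. Pictures are saved under pics/ and viewed, at most 10 in all, crops included, and the job is handed in when it is done.

```bash
mkdir -p pics; ls
python3 - <<'E'
from plant import bot
import cv2
for n in("scene","top"):
    cv2.imwrite(f"pics/{n}0.png",bot.camera(n))
    p=bot.camera_params(n);print(n,p)
print(bot.observe())
E
```

```text
pics
scene {'mtx': array([[382.26460531,   0.        , 319.31963651],
       [  0.        , 382.26460531, 196.04877717],
       [  0.        ,   0.        ,   1.        ]]), 'camera_from_world': array([[-0.36146638,  0.93235047,  0.00804067,  0.25045793],
       [ 0.59593687,  0.23765614, -0.76705854, -0.2288372 ],
       [-0.71707831, -0.27247415, -0.64152672,  1.45570777],
       [ 0.        ,  0.        ,  0.        ,  1.        ]])}
top {'mtx': array([[479.78822649,   0.        , 325.02037405],
       [  0.        , 479.78822649, 203.50072798],
       [  0.        ,   0.        ,   1.        ]]), 'camera_from_world': array([[-0.01978072, -0.99980197, -0.00217966, -0.02337185],
       [-0.98339152,  0.01984935, -0.18040823,  0.6198025 ],
       [ 0.18041577, -0.00142515, -0.98358941,  1.27069984],
       [ 0.        ,  0.        ,  0.        ,  1.        ]])}
{'clock': 0.1, 'joint_pos': array([ 1.15590301e+00,  3.59444045e-01,  1.51134143e+00,  2.45618775e-05,
        1.27249387e+00, -1.15105350e-01]), 'qd': array([-0.0005179 , -0.00242839, -0.00336029, -0.00039147,  0.00102966,
        0.00012821]), 'joint_efforts': array([-3.70313001e-04, -5.28659892e+01, -2.79351032e+01, -1.58930980e-04,
        4.94178894e-03, -2.96068356e-05]), 'tcp_pos': array([0.17695702, 0.57270283, 0.25252446]), 'tool_rot': array([-2.32204805e-04,  1.49336832e-01,  9.88786023e-01, -8.10830997e-04]), 'ft_force': array([-0.3868182 , -0.29999207, -0.55028149]), 'wrist_torque': array([-0.00317192, -0.05757598, -0.03046629]), 'finger_force': 0.0, 'grip_width': 0.08567645736510292}
```

View pics/scene0.png

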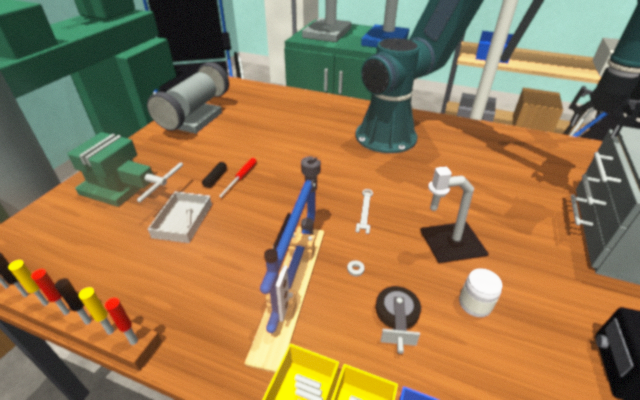

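View pics/top0.png

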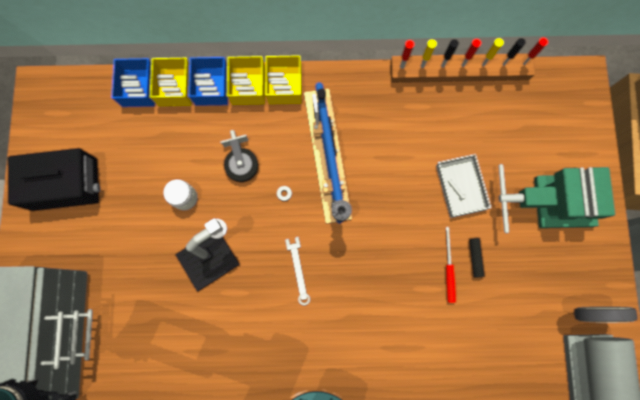

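The scene view shows the footrest head at about (441,178) and the collar at (311,165). In the top view they are at about (217,228) and (341,210). I'll enlarge both.

Run:
```python
import cv2,numpy as np
t=cv2.imread("pics/top0.png");s=cv2.imread("pics/scene0.png")
def c(im,x,y,w,h,k):return cv2.resize(im[y:y+h,x:x+w],None,fx=k,fy=k,interpolation=cv2.INTER_CUBIC)
a=c(t,172,208,80,86,5); a=a[:300] if 0 else a
b=c(t,321,190,40,40,10)
d=c(s,415,155,80,60,5); e=c(s,291,145,40,30,10)
im=np.vstack([np.hstack([c(t,170,210,80,60,5),c(t,321,190,40,30,10)]),np.hstack([d,e])])
cv2.imwrite("pics/crops.png",im)
```

```text
(no output)
```

View pics/crops.png

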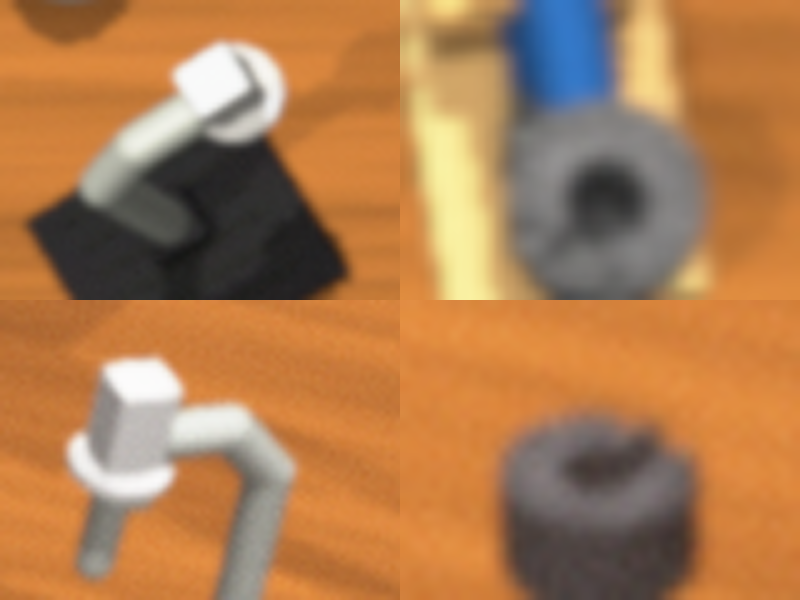

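Both crops show the collar's entry gap. In the top crop it is down-left of the bore, at (560,245) against a centre of (605,200). In the scene crop it is up-right, at (645,443) against (600,467). The leg points down-left in the top crop. Next I'll turn these into poses.

```bash
cat > h.py <<'E'
import numpy as np
from plant import bot
P={n:bot.camera_params(n) for n in("scene","top")}
def proj(n,X):
    T=P[n]["camera_from_world"];c=np.atleast_2d(X)@T[:3,:3].T+T[:3,3];u=c@P[n]["mtx"].T;return u[:,:2]/u[:,2:]
def hit(n,uv,z):
    T=P[n]["camera_from_world"];R=T[:3,:3];o=-R.T@T[:3,3];d=R.T@np.linalg.inv(P[n]["mtx"])@[uv[0],uv[1],1]
    return o+d*(z-o[2])/d[2]
E
python3 - <<'E'
from h import *
from scipy.optimize import least_squares
c=lambda x,y,X,Y,k:(X+(x+.5)/k-.5,Y+(y+.5)/k-.5)
bt=[c(*p,170,210,5) for p in[(172,78),(220,42),(258,78),(210,118)]]
pt=[c(28,222,170,210,5),c(350,272,170,210,5),(205,290)]
bs=[c(x,y-300,415,155,5) for x,y in[(103,365),(163,358),(183,390),(122,402)]]
print("blk",hit("top",np.mean(bt,0),.262),hit("scene",np.mean(bs,0),.262))
for p in pt: print("plate",hit("top",p,.012))
for n,ce,g in(("top",c(608-400,198,321,190,10),c(560-400,245,321,190,10)),("scene",c(200,167,291,145,10),c(245,143,291,145,10))):
    a=hit(n,ce,.232);b=hit(n,g,.232);print("sock",a,"gapyaw",np.arctan2(*(b-a)[1::-1]))
L=np.array([[sx*14,sy*13,52] for sx in(1,-1) for sy in(1,-1)]+[[162,75,-198],[162,-51,-198],[22,75,-198],[22,-51,-198]])/1e3
def pts(q):
    x,y,a=q;R=np.array([[np.cos(a),-np.sin(a),0],[np.sin(a),np.cos(a),0],[0,0,1]]);return L@R.T+[x,y,.21]
def res(q):
    r=[];W=pts(q)
    for n,o,s in(("top",bt,slice(0,4)),("top",pt,slice(4,8)),("scene",bs,slice(0,4))):
        u=proj(n,W[s])
        for p in o: d=u-p;r+=list(d[np.argmin((d**2).sum(1))])
    return r
for y0 in(2.0,2.4,2.8):
    f=least_squares(res,[*hit("top",np.mean(bt,0),.262)[:2],y0],loss="soft_l1");print(f.x,f.cost)
# frame direction: board/tube
a=hit("top",(341,198),.2);b=hit("top",(320,90),.2)
print("pushhandle end guess");
for p in((327,222),(349,218),(305,92),(329,90)):print(hit("top",p,.01))
E
```

```text
blk [0.53526995 0.22542466 0.262     ] [0.53498642 0.22893633 0.262     ]
plate [0.49171545 0.38758926 0.012     ]
plate [0.46020384 0.20640049 0.012     ]
plate [0.39051885 0.30137077 0.012     ]
sock [ 0.57200602 -0.0742047   0.232     ] gapyaw 2.329848888857115
sock [ 0.57117331 -0.07175099  0.232     ] gapyaw 2.705806599742019
[0.53583915 0.22695391 2.14962282] 14.261928449527476
[0.53583915 0.22695391 2.14962267] 14.261928449514718
[0.52674039 0.21956503 1.33549004] 92.16268197228354
pushhandle end guess
[ 0.57412069 -0.04038815  0.01      ]
[ 0.58435998 -0.10326723  0.01      ]
[0.96802105 0.01736089 0.01      ]
[ 0.97289015 -0.05456376  0.01      ]
```

```bash
python3 -m jog '[[0,0,0,0,0,50,1],[0,0,-7,30,-30,85,1],[0,0,-14,65,-60,85,1],[0,0,-21,100,-94,85,1],[0,0,-28,135,-128,85,1],[0,0,-35,170,-162,85,1],[0,0,-38,205,-196,85,1],[0,0,-38,240,-230,85,1]]' 30 && python3 -m jog '[[0,0,0,35,-34,0,1],[0,0,0,70,-68,0,1],[0,0,0,105,-102,0,1],[0,0,0,119,-116,0,1],[0,0,0,119,-116,0,1],[0,0,0,119,-116,0,1]]'
python3 - <<'E'
from h import *
import cv2
from scipy.spatial.transform import Rotation as R
s=bot.observe();q=s["tool_rot"];m=R.from_quat(q[[1,2,3,0]]).as_matrix();print(s["clock"],s["tcp_pos"],np.degrees(np.arctan2(m[1,1],m[0,1])),m[:,2])
t=bot.camera("top");c=bot.camera("scene")
f=lambda im,x,y,w,h,k:cv2.resize(im[y:y+h,x:x+w],None,fx=k,fy=k,interpolation=cv2.INTER_CUBIC)
cv2.imwrite("pics/a1.png",np.hstack([f(t,160,190,100,120,4),f(c,400,120,100,120,4)]))
E
```

```text
clock: 0.9
tcp_pos: [0.418, 0.3415, 0.338]
tool_rot: [-0.0, 0.464, 0.886, -0.0]
ft_force: [0.5, 1.2, -0.3]
grip_width: 0.0852
finger_force: 0.0
clock: 1.5
tcp_pos: [0.5358, 0.2271, 0.3377]
tool_rot: [-0.001, 0.464, 0.886, -0.0]
ft_force: [-0.5, 0.8, -0.6]
grip_width: 0.0855
finger_force: 0.0
1.5 [0.5357738  0.227058   0.33766739] 34.7571714661744 [-1.75520116e-03  1.31354549e-04 -9.99998451e-01]
```

View pics/a1.png

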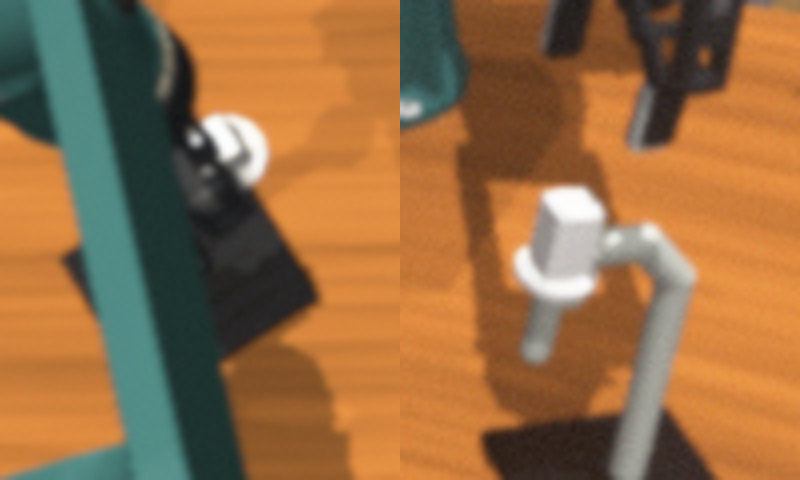

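The jaws are above the head block, which is at about (570,235) in the scene half. The plate's edges suggest a yaw near 122.5°. I'll trim the tool's yaw, descend and close gently.

```bash
python3 -m jog '[[0,0,-2,0,0,-30,1],[0,0,-2,0,0,-55,1],[0,0,-2,0,0,-75,1],[0,0,-2,0,0,-85,1],[0,0,-2,0,0,-92,1],[0,0,-2,0,0,-92,1],[0,0,-2,0,0,-92,0]]' 25 && python3 -m jog '[[0,0,0,0,0,0,-0.2],[0,0,0,0,0,0,-0.3],[0,0,0,0,0,0,-0.4],[0,0,0,0,0,0,-0.6],[0,0,0,0,0,0,-1],[0,0,0,0,0,0,-1]]' 30
python3 - <<'E'
from h import *
s=bot.observe();print(s["wrist_torque"],s["ft_force"],s["tcp_pos"])
E
```

```text
clock: 2.3
tcp_pos: [0.5366, 0.2277, 0.2472]
tool_rot: [0.0, 0.478, 0.878, 0.0]
ft_force: [-0.6, 0.5, -0.6]
grip_width: 0.0729
finger_force: 0.0
clock: 2.9
tcp_pos: [0.5364, 0.227, 0.2468]
tool_rot: [0.0, 0.479, 0.878, 0.0]
ft_force: [-1.1, -2.2, 5.1]
grip_width: 0.0258
finger_force: 32.1
[-0.23319714  0.20392448  0.03926699] [-1.06667778 -2.16832331  5.06838011] [0.53635183 0.22703125 0.24675556]
```

```bash
python3 -m jog '[[0,0,0,0,0,0,-1],[0,0,0,0,0,0,-1],[0,0,0,0,0,5,-1],[0,0,0,0,0,15,-1],[0,0,0,0,0,30,-1],[0,0,0,0,0,50,-1],[0,0,0,0,0,75,-1],[0,0,0,0,0,95,-1]]' 90 && python3 -m jog '[[0,0,0,0,0,10,-1],[0,0,0,0,0,15,-1],[0,0,0,0,0,15,-1]]'
python3 - <<'E'
from h import *
import cv2
s=bot.observe();print(s["wrist_torque"],s["ft_force"],s["tcp_pos"])
c=bot.camera("scene")
cv2.imwrite("pics/a2.png",cv2.resize(c[80:280,380:520],None,fx=4,fy=4,interpolation=cv2.INTER_CUBIC)[:600])
E
```

```text
clock: 3.7
tcp_pos: [0.5362, 0.2273, 0.3426]
tool_rot: [-0.0, 0.478, 0.878, 0.0]
ft_force: [0.1, 0.1, -3.1]
grip_width: 0.025
finger_force: 88.5
clock: 4.0
tcp_pos: [0.5361, 0.2272, 0.3563]
tool_rot: [-0.0, 0.478, 0.878, -0.0]
ft_force: [-1.2, 0.3, -5.1]
grip_width: 0.0251
finger_force: 88.5
[-0.15400618 -0.09938181  0.00778162] [-1.15090077  0.31425449 -5.1343777 ] [0.53614365 0.22723608 0.35625609]
```

View pics/a2.png

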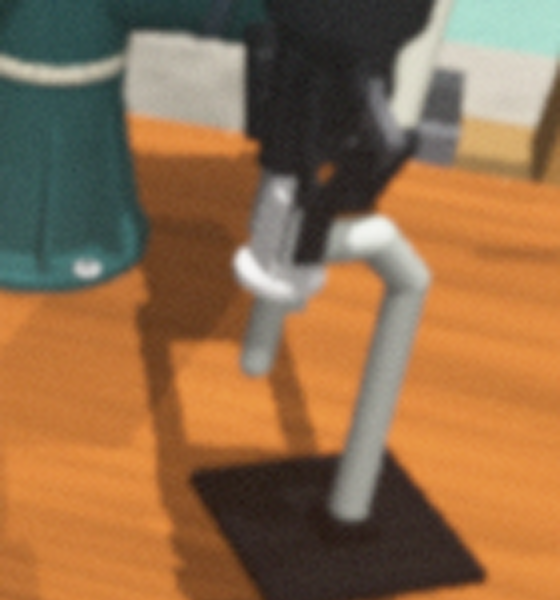

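The footrest is held upright: shoulder at (275,280) in the crop, peg tip at (255,365), plate clear of the bench. Now I'll carry it above the collar.

```bash
python3 -m jog '[[0,0,1,2,-12,0,-1],[0,0,2,6,-40,0,-1],[0,0,4,10,-75,0,-1],[0,0,5,14,-110,0,-1],[0,0,6,19,-150,0,-1],[0,0,8,24,-190,0,-1],[0,0,9,29,-230,0,-1],[0,0,9,32,-260,0,-1]]' && python3 -m jog '[[0,0,0,2,-22,0,-1],[0,0,0,3.5,-36,0,-1],[0,0,0,3.5,-40,0,-1],[0,0,0,3.5,-40,0,-1],[0,0,0,3.5,-40,0,-1]]'
python3 - <<'E'
from h import *
import cv2
t=bot.camera("top");c=bot.camera("scene")
s=bot.observe();print(s["wrist_torque"],s["ft_force"],s["tcp_pos"])
f=lambda im,x,y,w,h,k:cv2.resize(im[y:y+h,x:x+w],None,fx=k,fy=k,interpolation=cv2.INTER_CUBIC)
cv2.imwrite("pics/a3.png",np.hstack([f(t,311,170,60,75,8)[:,:300],f(c,285,110,60,75,8)]))
print(proj("scene",[[*s["tcp_pos"][:2],.2545],[*s["tcp_pos"][:2],.3195],[.5716,-.073,.232]]))
E
```

```text
clock: 4.85
tcp_pos: [0.5678, -0.0351, 0.3548]
tool_rot: [-0.001, 0.408, 0.913, -0.001]
ft_force: [-0.1, -0.1, -4.5]
grip_width: 0.0251
finger_force: 88.8
clock: 5.35
tcp_pos: [0.5715, -0.0716, 0.356]
tool_rot: [-0.0, 0.408, 0.913, 0.0]
ft_force: [-0.2, 0.3, -5.0]
grip_width: 0.025
finger_force: 88.7
[-0.16880375 -0.17627508 -0.03395823] [-0.20224864  0.19700507 -3.4273641 ] [ 0.57160344 -0.07157193  0.35626355]
[[310.48772704 153.49226819]
 [310.29188314 129.27693748]
 [310.00052018 161.23356154]]
```

View pics/a3.png

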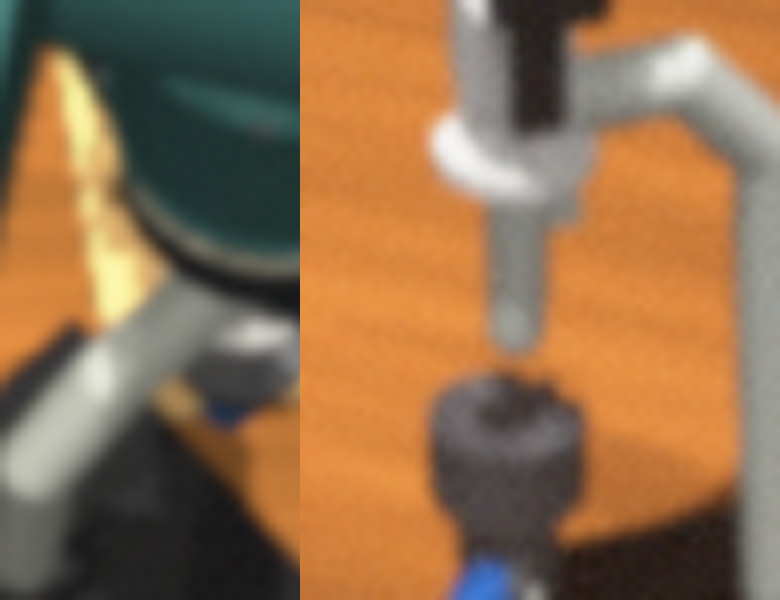

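In the scene half, the peg tip is at (515,340) and the bore centre at (505,410), so the peg sits about 1 px, or 2 mm, too far in +y. I'll shift it and lower by feel.

```bash
python3 -m jog '[[0,0,0,0,-2,0,-1],[0,0,0,0,-2,-8,-1],[0,0,0,0,-2,-16,-1],[0,0,0,0,-2,-22,-1],[0,0,0,0,-2,-27,-1],[0,0,0,0,-2,-32,-1],[0,0,0,0,-2,-32,-1]]'
python3 - <<'E'
from h import *
s=bot.observe();print(s["wrist_torque"],s["ft_force"],s["tcp_pos"])
E
```

```text
clock: 6.15
tcp_pos: [0.5715, -0.0747, 0.3234]
tool_rot: [-0.0, 0.408, 0.913, -0.0]
ft_force: [-0.2, 0.7, -4.4]
grip_width: 0.0249
finger_force: 88.7
[-0.07226865 -0.2274944   0.01683689] [-0.18091863  0.71701532 -4.40229629] [ 0.57153921 -0.07468976  0.32336638]
```

```bash
python3 -m jog '[[0,0,0,0,0,-5,-1],[0,0,0,0,0,-10,-1],[0,0,0,0,0,-15,-1],[0,0,0,0,0,-15,-1]]'; python3 -m jog '[[0,0,0,0,0,-4,-1],[0,0,0,0,0,-8,-1],[0,0,0,0,0,-11,-1],[0,0,0,0,0,-11,-1]]'
python3 - <<'E'
from h import *
s=bot.observe();print(s["wrist_torque"],s["ft_force"],s["tcp_pos"])
E
```

```text
clock: 6.55
tcp_pos: [0.5715, -0.0747, 0.3084]
tool_rot: [-0.0, 0.408, 0.913, -0.0]
ft_force: [0.7, -0.1, -4.1]
grip_width: 0.0254
finger_force: 88.8
clock: 6.95
tcp_pos: [0.5715, -0.0747, 0.2977]
tool_rot: [-0.0, 0.408, 0.913, -0.0]
ft_force: [0.0, 0.5, -4.5]
grip_width: 0.025
finger_force: 88.8
[-0.08785194 -0.20456848 -0.01361297] [ 0.04420963  0.49414762 -4.54745704] [ 0.57153268 -0.07471812  0.29771493]
```

```bash
python3 -m jog '[[0,0,0,0,0,-2,-1],[0,0,0,0,0,-4,-1],[0,0,0,0,0,-5,-1],[0,0,0,0,0,-6,-1],[0,0,0,0,0,-6,-1]]'; python3 -m jog '[[0,0,0,0,0,-1,-1],[0,0,0,0,0,-1,-1]]'
```

```text
clock: 7.45
tcp_pos: [0.5716, -0.0748, 0.2921]
tool_rot: [-0.0, 0.408, 0.913, -0.0]
ft_force: [0.8, 0.2, -4.9]
grip_width: 0.0252
finger_force: 88.9
clock: 7.65
tcp_pos: [0.5718, -0.0748, 0.2917]
tool_rot: [0.0, 0.408, 0.913, -0.0]
ft_force: [-0.4, -0.8, -1.8]
grip_width: 0.0253
finger_force: 89.2
```

```bash
python3 -m jog '[[0,0,0,0,0,-1.5,-1],[0,0,2,0,0,-1.5,-1],[0,0,4,0,0,-1.5,-1],[0,0,6,0,0,-1.5,-1]]'
python3 - <<'E'
from h import *
s=bot.observe();print(s["wrist_torque"],s["ft_force"],s["tcp_pos"])
E
python3 -m jog '[[0,0,2,0,0,0,-1],[0,0,4,0,0,0,-1],[0,0,6,0,0,0,-1]]'
python3 - <<'E'
from h import *
s=bot.observe();print(s["wrist_torque"],s["ft_force"],s["tcp_pos"])
E
```

```text
clock: 8.05
tcp_pos: [0.573, -0.0742, 0.2914]
tool_rot: [0.002, 0.359, 0.933, 0.001]
ft_force: [0.3, 3.5, 3.8]
grip_width: 0.0249
finger_force: 90.0
[ 0.6685656  -0.25898486 -0.01747242] [0.32459916 3.54074186 3.83793507] [ 0.57304174 -0.07417214  0.29144728]
clock: 8.35
tcp_pos: [0.5735, -0.0741, 0.2913]
tool_rot: [0.002, 0.31, 0.951, 0.001]
ft_force: [2.7, 2.4, 2.2]
grip_width: 0.0248
finger_force: 89.9
[ 0.55233704 -0.62938941 -0.0061712 ] [2.71797111 2.41804802 2.20199979] [ 0.57349627 -0.07408507  0.29130232]
```

```bash
for i in 1; do python3 -m jog '[[0,0,2,0,0,0,-1],[0,0,4,0,0,0,-1],[0,0,6,0,0,0,-1]]'; done
python3 - <<'E'
from h import *
s=bot.observe();print(s["wrist_torque"],s["ft_force"],s["tcp_pos"])
E
python3 -m jog '[[0,0,2,0,0,0,-1],[0,0,4,0,0,0,-1],[0,0,6,0,0,0,-1]]'
python3 - <<'E'
from h import *
s=bot.observe();print(s["wrist_torque"],s["ft_force"],s["tcp_pos"])
E
```

```text
clock: 8.65
tcp_pos: [0.5721, -0.0742, 0.2898]
tool_rot: [0.0, 0.26, 0.966, 0.001]
ft_force: [1.6, 2.3, -4.0]
grip_width: 0.0251
finger_force: 91.0
[ 0.51978253 -0.47744127 -0.12223626] [ 1.57827962  2.26605178 -4.0046443 ] [ 0.57207369 -0.07416393  0.28975133]
clock: 8.95
tcp_pos: [0.5724, -0.073, 0.2898]
tool_rot: [0.0, 0.209, 0.978, 0.002]
ft_force: [1.9, 6.8, -3.5]
grip_width: 0.0253
finger_force: 91.2
[ 1.05534298 -0.70251961 -0.20336172] [ 1.86244453  6.75025423 -3.52318142] [ 0.57244728 -0.0729533   0.28975403]
```

The lug has dropped into the gap: Fz is back to the free hanging weight at TCP z 0.2898. I turned a little too far, so I'll ease back to about 147° and lower.

```bash
python3 -m jog '[[0,0,-3,0,0,0,-1],[0,0,-6,0,0,0,-1],[0,0,-8,0,0,0,-1],[0,0,-8,0,0,-1,-1],[0,0,-8,0,0,-1,-1]]'
python3 - <<'E'
from h import *
s=bot.observe();print(s["wrist_torque"],s["ft_force"],s["tcp_pos"])
E
```

```text
clock: 9.45
tcp_pos: [0.5719, -0.0746, 0.2885]
tool_rot: [0.0, 0.277, 0.961, 0.0]
ft_force: [1.0, 0.6, -3.9]
grip_width: 0.0246
finger_force: 90.9
[ 0.14084153 -0.43937984 -0.07072118] [ 1.01788713  0.61257971 -3.86784428] [ 0.57186005 -0.07455757  0.28851993]
```

```bash
python3 -m jog '[[0,0,0,0,0,-2,-1],[0,0,0,0,0,-4,-1],[0,0,0,0,0,-6,-1],[0,0,0,0,0,-8,-1],[0,0,0,0,0,-9,-1],[0,0,0,0,0,-9,-1]]'
python3 - <<'E'
from h import *
s=bot.observe();print(s["wrist_torque"],s["ft_force"],s["tcp_pos"])
E
python3 -m jog '[[0,0,0,0,0,-2,-1],[0,0,0,0,0,-3.5,-1],[0,0,0,0,0,-4.5,-1],[0,0,0,0,0,-4.5,-1]]'
python3 - <<'E'
from h import *
s=bot.observe();print(s["wrist_torque"],s["ft_force"],s["tcp_pos"])
E
```

```text
clock: 10.05
tcp_pos: [0.5718, -0.0747, 0.2795]
tool_rot: [-0.0, 0.277, 0.961, 0.0]
ft_force: [1.2, 2.0, -5.2]
grip_width: 0.0252
finger_force: 90.8
[ 0.34301317 -0.55915856 -0.04722087] [ 1.19802958  1.98772225 -5.16505248] [ 0.57177155 -0.07466421  0.27954622]
clock: 10.45
tcp_pos: [0.572, -0.0749, 0.2758]
tool_rot: [0.0, 0.277, 0.961, -0.0]
ft_force: [0.5, 1.8, 1.2]
grip_width: 0.0248
finger_force: 91.6
[ 0.44053868 -0.45370386 -0.01669347] [0.51487957 1.75273841 1.20547186] [ 0.57197814 -0.07488655  0.27575416]
```

```bash
python3 -m jog '[[0,0,2,0,0,0,-1],[0,0,5,0,0,0,-1],[0,0,8,0,0,0,-1],[0,0,11,0,0,0,-1],[0,0,14,0,0,0,-1]]'
python3 - <<'E'
from h import *
s=bot.observe();print(s["wrist_torque"],s["ft_force"],s["tcp_pos"])
E
python3 -m jog '[[0,0,3,0,0,0,-1],[0,0,6,0,0,0,-1],[0,0,9,0,0,0,-1],[0,0,12,0,0,0,-1],[0,0,15,0,0,0,-1]]'
python3 - <<'E'
from h import *
s=bot.observe();print(s["wrist_torque"],s["ft_force"],s["tcp_pos"])
E
```

```text
clock: 10.95
tcp_pos: [0.572, -0.0744, 0.2757]
tool_rot: [0.0, 0.157, 0.988, 0.0]
ft_force: [2.1, 3.0, 0.6]
grip_width: 0.0251
finger_force: 91.7
[ 0.65859576 -0.40614459 -0.06287271] [2.06976846 2.96209367 0.62627413] [ 0.57201888 -0.07444069  0.27573727]
clock: 11.45
tcp_pos: [0.5719, -0.0739, 0.2757]
tool_rot: [0.0, 0.027, 1.0, 0.001]
ft_force: [1.3, 4.8, 0.7]
grip_width: 0.0246
finger_force: 91.7
[ 0.94307299 -0.41585659 -0.05904449] [1.31580941 4.79502195 0.72390368] [ 0.57190351 -0.07393629  0.27567832]
```

```bash
python3 -m jog '[[0,0,3,0,0.4,0,-1],[0,0,6,0,0.7,0,-1],[0,0,9,0,0.7,0,-1],[0,0,12,0,0.7,0,-1],[0,0,14,0,0.7,0,-1]]'
python3 - <<'E'
from h import *
s=bot.observe();print(s["wrist_torque"],s["ft_force"],s["tcp_pos"])
E
python3 -m jog '[[0,0,2,0,0,0,-1],[0,0,4,0,0,0,-1]]'
python3 - <<'E'
from h import *
s=bot.observe();print(s["wrist_torque"],s["ft_force"],s["tcp_pos"])
E
```

```text
clock: 11.95
tcp_pos: [0.5718, -0.0735, 0.2753]
tool_rot: [0.0, -0.095, 0.995, 0.001]
ft_force: [3.2, 3.4, -2.8]
grip_width: 0.0253
finger_force: 91.0
[ 0.72346225 -0.63645073 -0.03360583] [ 3.22737002  3.39621679 -2.81378184] [ 0.57177104 -0.07348015  0.27525776]
clock: 12.15
tcp_pos: [0.5717, -0.0734, 0.275]
tool_rot: [0.0, -0.13, 0.992, 0.001]
ft_force: [1.8, 2.9, -3.4]
grip_width: 0.0248
finger_force: 91.1
[ 0.8359914  -0.63857296 -0.06124822] [ 1.76402889  2.94153843 -3.40084802] [ 0.57168905 -0.07335327  0.27500679]
```

```bash
python3 -m jog '[[0,0,0,0,0,-1,-1],[0,0,0,0,0,-2,-1],[0,0,0,0,0,-3,-1],[0,0,0,0,0,-3,-1]]'
python3 - <<'E'
from h import *
s=bot.observe();print(s["wrist_torque"],s["ft_force"],s["tcp_pos"])
E
```

```text
clock: 12.55
tcp_pos: [0.572, -0.0738, 0.2723]
tool_rot: [0.0, -0.129, 0.992, 0.0]
ft_force: [2.8, 4.5, -2.1]
grip_width: 0.0249
finger_force: 91.2
[ 0.95935996 -0.83607355 -0.02658501] [ 2.77972844  4.45560252 -2.14737033] [ 0.57201964 -0.07381455  0.27226787]
```

```bash
python3 -m jog '[[0,0,0,0.3,0.4,-1,-1],[0,0,0,0.3,0.6,-2,-1],[0,0,0,0.3,0.6,-3,-1],[0,0,0,0.3,0.6,-3.6,-1],[0,0,0,0.3,0.6,-4,-1],[0,0,0,0.3,0.6,-4,-1]]'
python3 - <<'E'
from h import *
s=bot.observe();print(s["wrist_torque"],s["ft_force"],s["tcp_pos"])
E
```

```text
clock: 13.15
tcp_pos: [0.5721, -0.0736, 0.2688]
tool_rot: [0.0, -0.129, 0.992, -0.0]
ft_force: [1.5, 1.9, 3.5]
grip_width: 0.0248
finger_force: 92.0
[ 0.64657343 -0.31734797 -0.05126892] [1.46431777 1.8805106  3.49955577] [ 0.57205962 -0.07363743  0.26880104]
```

Seated: TCP z is 0.2688, the predicted 0 mm shoulder height, with light contact. I'll relax the press, ease the grip, open and withdraw upwards.

```bash
python3 -m jog '[[0,0,0,0,0,0.7,-1],[0,0,0,0,0,0.7,-1],[0,0,0,0,0,0.7,-1]]' 20; python3 -m jog '[[0,0,0,0,0,0,-0.35],[0,0,0,0,0,0,-0.2],[0,0,0,0,0,0,0],[0,0,0,0,0,0,0.1],[0,0,0,0,0,0,0.1]]'
python3 - <<'E'
from h import *
import cv2
s=bot.observe();print(s["ft_force"],s["tcp_pos"],s["grip_width"])
c=bot.camera("scene");f=lambda im,x,y,w,h,k:cv2.resize(im[y:y+h,x:x+w],None,fx=k,fy=k,interpolation=cv2.INTER_CUBIC)
cv2.imwrite("pics/a4.png",f(c,270,100,110,110,5))
E
```

```text
clock: 13.45
tcp_pos: [0.572, -0.0736, 0.2688]
tool_rot: [-0.0, -0.129, 0.992, -0.0]
ft_force: [2.7, 2.3, -0.9]
grip_width: 0.0249
finger_force: 91.1
clock: 13.95
tcp_pos: [0.5718, -0.0736, 0.2689]
tool_rot: [-0.0, -0.129, 0.992, -0.0]
ft_force: [-0.3, 0.3, 0.5]
grip_width: 0.047
finger_force: 0.0
[-0.31620067  0.28478779  0.45938032] [ 0.57183618 -0.0736233   0.26894971] 0.04696031988607314
```

View pics/a4.png

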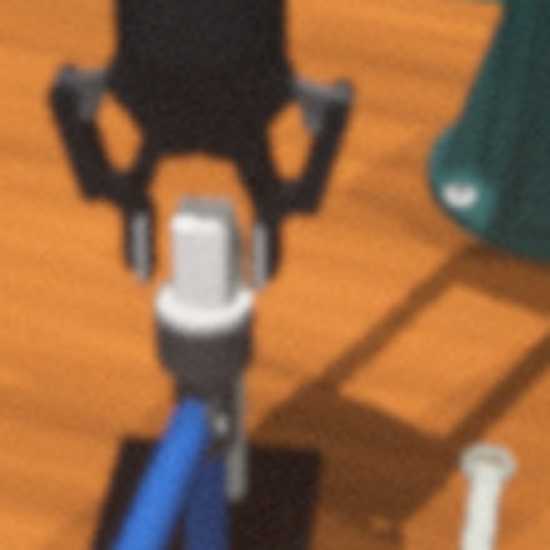

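The jaws are open and clear of the block at (205,250). The shoulder disc sits on the collar at (205,310), with the plate turned in to the front. I'll withdraw.

```bash
python3 -m jog '[[0,0,0,0,0,5,0.1],[0,0,0,0,0,20,0.1],[0,0,0,0,0,40,0.1],[0,0,0,0,0,65,0.1],[0,0,0,0,0,90,0.1],[0,0,0,0,0,110,0.1],[0,0,0,0,0,110,0.1],[0,0,0,0,0,110,0.1]]'
python3 - <<'E'
from h import *
import cv2
t=bot.camera("top");c=bot.camera("scene");f=lambda im,x,y,w,h,k:cv2.resize(im[y:y+h,x:x+w],None,fx=k,fy=k,interpolation=cv2.INTER_CUBIC)
cv2.imwrite("pics/a5.png",np.hstack([f(c,250,110,133,200,3)[:,:399],f(t,275,150,133,200,3)[:,:399]]))
# expected block top centre if locked (shoulder z=.232)
print(proj("scene",[[.572,-.074,.284],[.572,-.074,.232]]))
E
```

```text
clock: 14.8
tcp_pos: [0.572, -0.0735, 0.3792]
tool_rot: [0.0, -0.129, 0.992, -0.0]
ft_force: [0.3, 0.3, 0.9]
grip_width: 0.0469
finger_force: 0.0
[[309.36344856 142.66096688]
 [309.5513729  161.23331598]]
```

View pics/a5.png

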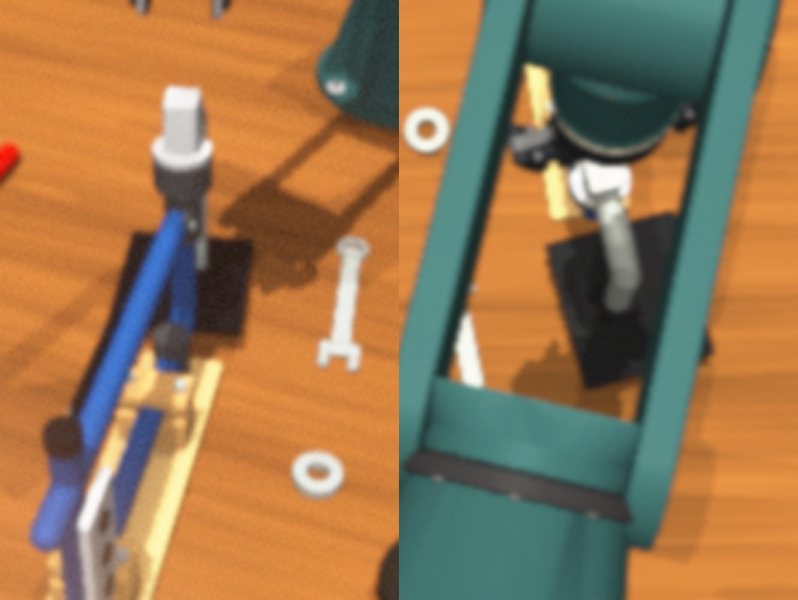

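The footrest's block top is at (183,97), which is about (311,142) in the full image and matches the locked prediction of (309.4,142.7). The shoulder sits on the collar, the leg points to the front, the bystanders are untouched and the gripper is clear.

```bash
python3 -c "
from plant import bot
print(bot.close_job())"
```

```text
the job is handed in; nothing more can be done
None
```

The footrest hangs locked in the collar with its shoulder seated; I let go, withdrew the gripper clear, left the other items on the bench untouched, and handed the job in at about 15 s of the 67 s allowed.

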